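# Raise the red restock flag

### The arm

A 6-joint arm with a two-finger parallel gripper is mounted at the origin on the work surface. World frame = base frame: x ahead of the robot, y to its left, z up, the work surface at z = 0. Lengths are in m, angles in degrees, forces in N, time in s.
With the tool pointing down it reaches from about 0.25 to 0.725 m from the base axis. Payload 9.7 kg.
Tool frame: the origin (TCP) lies at the centre of the arm's flange, where the gripper is bolted on; the fingertips stand 173 mm ahead of it and the grasp point (between the pads) lies bot.grip_depth ahead of it (bot.grip_depth is the distance from the TCP to the grasp point, in m); z points along the fingers, y is the direction in which the jaws open and shut (so a half turn about z gives the same grasp; the last joint's range is limited). The gripper opens to 85 mm and grips with 20 to 120 N. Pads are 22 mm wide; open, the fingers measure 114 mm over their backs; the gripper's body (76 mm by 85 mm) begins 54 mm behind the grasp point. The pads swing forward as they close: fully open they stand 13 mm farther back than shut.
Start: joints at [-74.828, 4.979, 10.078, 95.1, 0, 90], TCP at [0.144, -0.531, 0.405] pointing down, gripper open.
Joint ranges: [-179.16, 179.16], [-48.56, 103.87], [-65.8, 70.77], [-126.05, 130.52], [-82.76, 87.17], [-180, 180]. Speed limits (degrees/s): [127.2, 127.2, 147.25, 180, 180, 180].

### API

Orientations are given as [roll, pitch, yaw] about the fixed x, y, z axes, in that order (R = Rz(yaw) Ry(pitch) Rx(roll)).
In Python, from workcell import status, viewer, bot gives the robot as it stands. The module is installed in compiled form; this text tells all that it offers.
- The arm moves only by the tool move_arm, never from a script. Its argument "commands" is a list of rows, each an object with "claw": the gripper's target within -1 to 1 (fully open at 1, half-way at 0, shut at -1); "travel": the shift along the tool's x, y, z in cm, a list of three; "turn": the turn about the tool's z in degrees. A call has 1 to 5 rows; each row shifts and turns the commanded pose from where the row before left it, along the tool's axes as they then stand; what a row does not reach is not made up. A row lasts 1/12 s, in which the tool goes at most 41.7 mm and 7.16 degrees, less where a joint would pass 70% of its speed; a pose out of reach is approached as far as the arm can. A call is refused whole if a number of a shift passes 4.17 or a number of a turn 7.16, either way. A call with a gripper value outside its range is refused whole. The fingers move at their own pace and stop on an object; "squeeze" is the grip in N (left out, the last holds). Time passes only in rows, so rows that do not move let the fingers close. It gives the time, the measured TCP pose, the force and the opening at its end, in the units of the state.
- status.get_obs(): the state, without advancing time (a new reading comes with each control period).
- viewer.camera(name): name is "scene" or "top" or "wrist"; returns the picture (480x640x3 uint8, blue, green, red); there is no depth.
- viewer.camera_params(name): a dict with "camera_matrix" (3x3 intrinsics, pixels), "xyz" and "rotation" of the camera in the world. Camera axes: x right, y up, looking along -z (the intrinsics and any distortion apply to the point x, -y, -z); pixel columns grow to the right and rows downward; lengths in m; the calibration is good to about 2 mm. A picture is of the moment at which its call begins: read the wrist's pose just before it. camera_params takes no time and is no camera call; for the wrist camera it gives the pose at the moment of the call.
- bot.job_done(): hands the job in, once; it reports no verdict.
The state is a dict: "time": time; "q": joint angles; "qd": joint speeds; "joint_efforts": joint torques, N m; "ee_pos": TCP position; "tcp_rot": TCP orientation; "wrist_force": force on the tool from outside, world axes, zero at the start; "torque": the same for the moment, N m; "opening": finger opening in m.
Only numpy, scipy, OpenCV 4.12 (cv2) and the standard library are available. Lean on these libraries where they do the work, as an engineer would, in place of code of your own. Each camera call takes 0.05 s, during which the arm holds its last target.

### The job

The red gift boxes are running out: press down the black tab of the red-flag rocker on the packing desk, from above, until it stops, so that the red flag tips fully up, then let go and leave it standing up. Leave the green and the yellow flags down.

Things in the scene. Friction and masses are not known exactly. Their poses are not given: they have to be found in the camera images.
- red_flag (a joint): Red-flag rocker: aluminium seesaw arm, pivot 75 mm above the table between uprights 90 mm high, on a fixed dark base 200 x 80 x 12 mm. Square red flag plate, 66 mm, 115 mm from the pivot; black tab 70 mm from it at the other end. Stiff: about 3 N at the tab, stays where it is left. Value in rad: 0 = flag down, tab up; grows as the tab goes down and the flag up; 0.9 = stop. Starts at 0 to 0.12.
- red_flag_tab (a point): Centre of the top face of the red rocker's black tab, 40 mm along the arm, 44 mm wide, 16 mm thick. x axis: along the arm towards pivot and flag; y: level, along the pivot; z: normal of the face. Its height over the table is 108 mm at joint 0 and 47 mm at the stop (0.9); it moves almost straight down (7 mm sideways at most), only the base plate beneath.
- green_flag (a joint): Green-flag rocker, to be left down: same build and joint values as the red one, with a green flag plate. Starts at 0 to 0.12 rad. The three rockers stand side by side in any order.
- yellow_flag (a joint): Yellow-flag rocker, to be left down: same build and joint values as the red one, with a yellow flag plate. Starts at 0 to 0.12 rad.

How it is judged (in metres and radians):
On the way:
1. the red rocker's tab has been pushed down with the gripper at the tab (value of joint red_flag above 0.7 rad and horizontal distance between the grasp point and red_flag_tab below 0.06 m and distance between the grasp point and red_flag_tab below 0.09 m), for 0.05 s.
At the end, for the whole second after the job is handed in: The red rocker is at rest with its flag tipped up (joint above 0.70 rad of 0.9, so within 11 degrees of its stop), and the green and yellow rockers are still down (joints below 0.25 rad) (value of joint red_flag above 0.7 rad and velocity of joint red_flag between -0.05 and 0.05 rad/s and value of joint each of green_flag, yellow_flag below 0.25 rad); the robot touches nothing.
It fails at once if the green or the yellow flag is tipped up (value of joint any of green_flag, yellow_flag above 0.25 rad).
It also fails if it takes over 32 s, if anything falls off the work surface, if the arm or the gripper's body presses on something with over 40 N, if the wrist force passes 120 N, or if a joint passes its speed limit or range.

## Working session

There is one attempt and no reset: what is moved stays moved. The work goes in short steps, Python scripts to look and compute and a tool call to move; the robot and the scene stay as the last step left them, time stands still between calls to the robot, and variables do not carry over. Pictures are saved under pics/ and viewed, and the job is handed in when it is done.

Besides the shell and the picture viewer there is one more tool, called after "Call:" as a command line: name --argument value ..., lists and objects as JSON in quotes. move_arm: Moves the arm, as the interface text tells. Its arguments: {"type":"object","properties":{"commands":{"type":"array"},"squeeze":{"type":"number"}},"required":["commands"]}

```bash
mkdir -p pics; python3 - <<'E'
from workcell import status, viewer, bot
import cv2,numpy as np
for n in("scene","top"):
    cv2.imwrite(f"pics/{n}1.png",viewer.camera(n)); p=viewer.camera_params(n); print(n,p)
print(status.get_obs(),bot.grip_depth)
E
```

```text
scene {'camera_matrix': array([[457.27570635,   0.        , 324.21891182],
       [  0.        , 457.27570635, 242.86322687],
       [  0.        ,   0.        ,   1.        ]]), 'xyz': array([ 0.8961282 , -0.17895274,  0.71851475]), 'rotation': array([32.87756882,  0.36646337, 58.22556583])}
top {'camera_matrix': array([[600.55889468,   0.        , 329.00603683],
       [  0.        , 600.55889468, 237.4596565 ],
       [  0.        ,   0.        ,   1.        ]]), 'xyz': array([0.51263733, 0.012666  , 1.0343981 ]), 'rotation': array([  3.99715876,  -1.49856473, -90.3396546 ])}
{'time': 0.1, 'q': array([-7.48294034e+01,  5.00755819e+00,  1.00380416e+01,  9.50990576e+01,
       -1.05975431e-03,  9.00001233e+01]), 'qd': array([-0.02039576, -0.14395185,  0.11174746,  0.01092117, -0.07982152,
        0.00792635]), 'joint_efforts': array([-2.08456145e-04, -5.21558905e+01,  4.65653944e+01,  1.60364405e-02,
       -4.17957210e-05,  2.30668391e-06]), 'ee_pos': array([ 0.14392947, -0.53083286,  0.40404905]), 'tcp_rot': array([-1.79931426e+02,  1.05990118e-03,  1.51704745e+01]), 'wrist_force': array([ 0.14767654, -0.3024107 , -0.0423303 ]), 'torque': array([0.02122921, 0.03424519, 0.0340421 ]), 'opening': 0.08544905418660385} 0.1547
```

View pics/scene1.png

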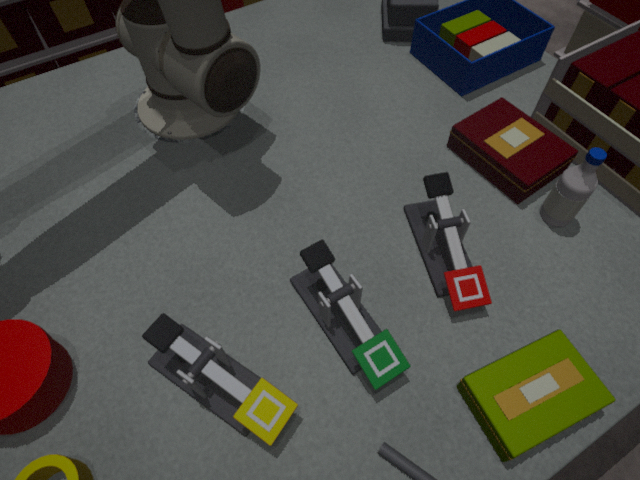

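View pics/top1.png

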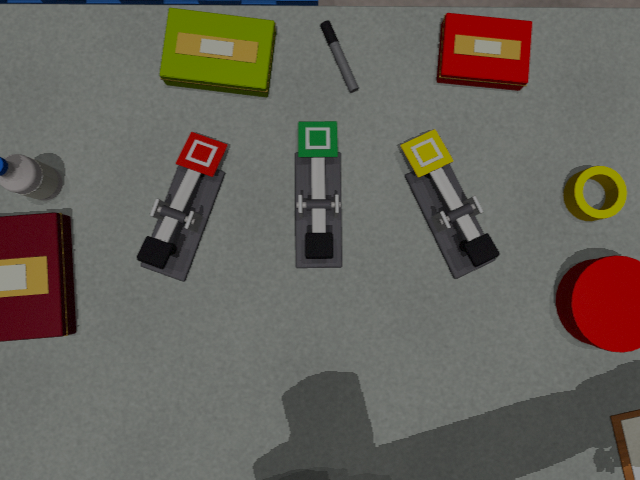

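The red rocker is on the image left in the top view: its flag is at about (203,153) and its black tab at about (156,251). In the scene view the tab is at about (438,185). The green and yellow rockers are to its right in the top view.

```bash
cat > h.py <<'E'
import numpy as np,cv2
from scipy.spatial.transform import Rotation as R
def ray(p,uv):
    K=p['camera_matrix'];d=np.linalg.inv(K)@[uv[0],uv[1],1];d=d*[1,-1,-1]
    return p['xyz'],R.from_euler('xyz',p['rotation'],degrees=True).apply(d)
def onz(p,uv,z):
    o,d=ray(p,uv);return o+d*(z-o[2])/d[2]
def tri(a,b):
    (o1,d1),(o2,d2)=a,b
    s=np.linalg.lstsq(np.c_[d1,-d2],o2-o1,rcond=None)[0]
    q1,q2=o1+d1*s[0],o2+d2*s[1];return (q1+q2)/2,np.linalg.norm(q1-q2)
E
python3 - <<'E'
from workcell import viewer
from h import *
T,S=viewer.camera_params("top"),viewer.camera_params("scene")
ims={n:cv2.imread(f"pics/{n}1.png") for n in("top","scene")}
def blob(n,box,f):
    x0,y0,x1,y1=box; r=ims[n][y0:y1,x0:x1].astype(int)
    m=f(r).astype(np.uint8); k,l,s,c=cv2.connectedComponentsWithStats(m)
    i=1+np.argmax(s[1:,4]); cs,_=cv2.findContours((l==i).astype(np.uint8),0,2)
    rr=cv2.minAreaRect(max(cs,key=cv2.contourArea)); print(n,s[i],c[i]+[x0,y0],rr); return c[i]+[x0,y0]
dark=lambda r:r.max(2)<42
red=lambda r:(r[...,2]>120)&(r[...,1]<70)
for n,b in(("top",(125,220,190,285)),("scene",(415,165,465,215))): print(ims[n][b[1]+30,b[0]:b[2]:5].max(1))
t=blob("top",(125,220,190,285),dark); s=blob("scene",(415,165,465,205),dark)
print(onz(T,t,.104),onz(S,s,.104),tri(ray(T,t),ray(S,s)))
f=blob("top",(170,125,235,180),red); g=blob("scene",(435,255,500,320),red)
print(onz(T,f,.03),tri(ray(T,f),ray(S,g)))
for n,b in(("top",(290,220,345,270)),("top",(455,225,505,272))):
    print(onz(T,blob(n,b,dark),.104))
E
```

```text
[112 116 118  19  19  17  19  20  18   8   3  36  64]
[103 100 102  32  26  42  78  88  99 102]
top [  12    1   49   48 1120] [161.48482143 248.49821429] ((37.88356399536133, 21.64383316040039), (38.389495849609375, 52.78555679321289), 20.556045532226562)
scene [  9   8  29  25 547] [437.77513711 184.86471664] ((22.879196166992188, 19.8154354095459), (22.302448272705078, 26.357439041137695), 79.99201965332031)
[0.56154234 0.24615866 0.104     ] [0.55896198 0.25762757 0.104     ] (array([0.56319056, 0.24649106, 0.1148419 ]), np.float64(0.0073515198187553))
top [  6   7  51  44 813] [200.82902829 154.26691267] ((30.79452133178711, 28.54794692993164), (41.198486328125, 35.58051300048828), 20.556045532226562)
scene [ 10  10  47  45 834] [467.34292566 287.46522782] ((32.79412841796875, 32.17647171020508), (40.018375396728516, 37.83555603027344), 75.96376037597656)
[0.72400693 0.20105992 0.03      ] (array([0.72197884, 0.19955903, 0.0441475 ]), np.float64(0.002877113346633683))
top [ 15   5  28  34 784] [318.45663265 244.16964286] ((28.5, 21.5), (33.0, 27.0), 90.0)
[0.56715825 0.00437673 0.104     ]
top [  0   0  44  42 962] [475.60810811 247.70997921] ((18.046154022216797, 17.330768585205078), (48.001441955566406, 33.73744583129883), 60.2551155090332)
[ 0.5605421  -0.24098398  0.104     ]
```

```bash
python3 - <<'E'
import cv2
a=cv2.imread("pics/top1.png")[215:290,120:195];b=cv2.imread("pics/scene1.png")[160:235,400:475]
cv2.imwrite("pics/crop1.png",cv2.resize(cv2.hconcat([a,b]),None,fx=5,fy=5,interpolation=0))
E
```

```text
(no output)
```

View pics/crop1.png

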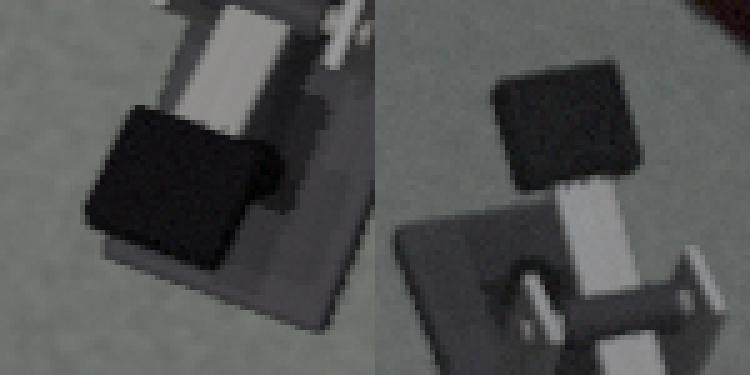

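The crop shows that shadow leaked into the top mask. By eye, the tab centre is at about (154.6,251.4) in the top view and (438,185) in the scene view.

```bash
python3 - <<'E'
from workcell import viewer
from h import *
T,S=viewer.camera_params("top"),viewer.camera_params("scene")
t=(154.6,251.2);s=(438,185)
print(onz(T,t,.104),onz(S,s,.104),tri(ray(T,t),ray(S,s)))
f=onz(T,(202.5,153),.03); p=onz(T,t,.104); d=f-p; print(f,d,np.degrees(np.arctan2(d[1],d[0])),np.hypot(*d[:2]))
# uprights tops mid
E
```

```text
[0.55742651 0.25662769 0.104     ] [0.5594069  0.25776277 0.104     ] (array([0.55810764, 0.25788106, 0.10248101]), np.float64(0.002040425337125281))
[0.72616574 0.19827942 0.03      ] [ 0.16873923 -0.05834827 -0.074     ] -19.074852906886818 0.17854257088613928
```

The two views agree: tab at (0.558, 0.257, 0.103), with the arm direction at a yaw of −19°. I'll traverse high with the jaws shutting.

Call:
move_arm --commands '[{"claw": -1,"travel": [1.2,-1.3,0],"turn": 0},{"claw": -1,"travel": [2.4,-2.6,0],"turn": 0},{"claw": -1,"travel": [2.4,-2.6,0],"turn": 0},{"claw": -1,"travel": [2.4,-2.6,0],"turn": 0},{"claw": -1,"travel": [2.4,-2.6,0],"turn": 0}]' --squeeze 20

```text
time: 0.52
ee_pos: [0.2178, -0.3882, 0.4042]
tcp_rot: [-180.0, 0.0, 15.1]
wrist_force: [0.9, -0.5, 0.7]
opening: 0.0254
```

Call:
move_arm --commands '[{"claw": -1,"travel": [2.4,-2.6,0],"turn": 0},{"claw": -1,"travel": [2.4,-2.6,0],"turn": 0},{"claw": -1,"travel": [2.4,-2.6,0],"turn": 0},{"claw": -1,"travel": [2.4,-2.6,0],"turn": 0},{"claw": -1,"travel": [2.4,-2.6,0],"turn": 0}]'

```text
time: 0.93
ee_pos: [0.2995, -0.2311, 0.4045]
tcp_rot: [180.0, -0.0, 15.1]
wrist_force: [0.8, -0.7, -0.1]
opening: 0.0002
```

Call:
move_arm --commands '[{"claw": -1,"travel": [2.4,-2.6,0],"turn": 0},{"claw": -1,"travel": [2.4,-2.6,0],"turn": 0},{"claw": -1,"travel": [2.4,-2.6,0],"turn": 0},{"claw": -1,"travel": [2.4,-2.6,0],"turn": 0},{"claw": -1,"travel": [2.4,-2.6,0],"turn": 0}]'

```text
time: 1.35
ee_pos: [0.3814, -0.0741, 0.4046]
tcp_rot: [180.0, -0.0, 15.2]
wrist_force: [0.3, -1.0, 0.5]
opening: -0.0
```

Call:
move_arm --commands '[{"claw": -1,"travel": [2.4,-2.6,0],"turn": 0},{"claw": -1,"travel": [2.4,-2.6,0],"turn": 0},{"claw": -1,"travel": [2.4,-2.6,0],"turn": 0},{"claw": -1,"travel": [2.4,-2.6,0],"turn": 0},{"claw": -1,"travel": [1.2,-1.3,0],"turn": 0}]'

```text
time: 1.77
ee_pos: [0.4558, 0.0683, 0.4039]
tcp_rot: [-180.0, 0.0, 15.3]
wrist_force: [0.9, -1.2, 0.4]
opening: -0.0002
```

Call:
move_arm --commands '[{"claw": -1,"travel": [2.4,-2.6,0],"turn": 0},{"claw": -1,"travel": [2.4,-2.6,0],"turn": 0},{"claw": -1,"travel": [2.4,-2.6,0],"turn": 0},{"claw": -1,"travel": [2.4,-2.6,0],"turn": 0},{"claw": -1,"travel": [2.4,-2.6,0],"turn": 0}]'

```text
time: 2.18
ee_pos: [0.5477, 0.1856, 0.4048]
tcp_rot: [-178.4, 0.1, 18.5]
wrist_force: [0.1, -0.5, 0.2]
opening: 0.0
```

Call:
move_arm --commands '[{"claw": -1,"travel": [0,0,0],"turn": 6.8},{"claw": -1,"travel": [0,0,0],"turn": 6.8},{"claw": -1,"travel": [0,0,0],"turn": 6.8},{"claw": -1,"travel": [0,0,0],"turn": 6.8},{"claw": -1,"travel": [0,0,0],"turn": 6.8}]'

```text
time: 2.6
ee_pos: [0.5718, 0.006, 0.403]
tcp_rot: [-171.9, 2.7, -0.9]
wrist_force: [1.2, 0.4, -0.6]
opening: 0.0004
```

Call:
move_arm --commands '[{"claw": -1,"travel": [0,0,0],"turn": 0},{"claw": -1,"travel": [0,0,0],"turn": 0}]'

```text
time: 2.77
ee_pos: [0.5717, 0.0055, 0.4031]
tcp_rot: [-171.9, 2.7, -1.0]
wrist_force: [-0.9, -0.4, -0.1]
opening: 0.0004
```

That wasn't the commanded pose, so I'll check the joints.

```bash
python3 - <<'E'
from workcell import status, viewer
import cv2
o=status.get_obs();print(o['q'].round(1),o['ee_pos'],o['tcp_rot'])
cv2.imwrite("pics/scene2.png",viewer.camera("scene"))
E
```

```text
[ -1.    9.6  14.9  98.    8.1 179.9] [0.57167337 0.00554806 0.40308389] [-171.94159837    2.72122251   -0.95508654]
```

View pics/scene2.png

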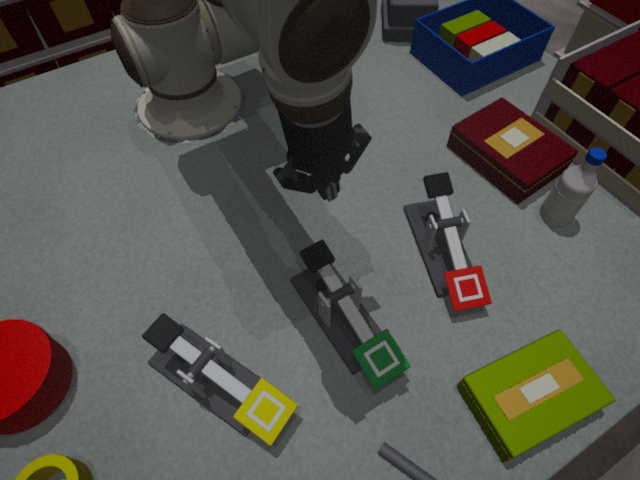

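Joint 6 hit its 180° limit because q6 = q1 + 180° − yaw. I'll use the half-turn-equivalent grasp instead: yaw 161°, which puts q6 at about 44°. That means turning the other way.

Call:
move_arm --commands '[{"claw": -1,"travel": [0,0,0],"turn": -7},{"claw": -1,"travel": [0,0,0],"turn": -7},{"claw": -1,"travel": [0,0,0],"turn": -7},{"claw": -1,"travel": [0,0,0],"turn": -7},{"claw": -1,"travel": [0,0,0],"turn": -7}]'

```text
time: 3.23
ee_pos: [0.5715, 0.0091, 0.4036]
tcp_rot: [-171.9, -2.5, 34.4]
wrist_force: [0.8, 0.4, -0.9]
opening: 0.0002
```

Call:
move_arm --commands '[{"claw": -1,"travel": [0,0,0],"turn": -7},{"claw": -1,"travel": [0,0,0],"turn": -7},{"claw": -1,"travel": [0,0,0],"turn": -7},{"claw": -1,"travel": [0,0,0],"turn": -7},{"claw": -1,"travel": [0,0,0],"turn": -7}]'

```text
time: 3.65
ee_pos: [0.5715, 0.0091, 0.4036]
tcp_rot: [-174.8, -6.7, 69.3]
wrist_force: [-0.3, 0.3, 1.0]
opening: -0.0
```

The commanded pose kept the roughly 8° tilt picked up at the limit. That's harmless for pressing as long as I convert the moves with the full rotation, so I'll carry on turning.

Call:
move_arm --commands '[{"claw": -1,"travel": [0,0,0],"turn": -7},{"claw": -1,"travel": [0,0,0],"turn": -7},{"claw": -1,"travel": [0,0,0],"turn": -7},{"claw": -1,"travel": [0,0,0],"turn": -7},{"claw": -1,"travel": [0,0,0],"turn": -7}]'

```text
time: 4.07
ee_pos: [0.5715, 0.0091, 0.4036]
tcp_rot: [-179.6, -8.5, 104.5]
wrist_force: [-0.9, -0.3, -0.3]
opening: -0.0
```

Call:
move_arm --commands '[{"claw": -1,"travel": [0,0,0],"turn": -7},{"claw": -1,"travel": [0,0,0],"turn": -7},{"claw": -1,"travel": [0,0,0],"turn": -7},{"claw": -1,"travel": [0,0,0],"turn": -7},{"claw": -1,"travel": [0,0,0],"turn": -7}]'

```text
time: 4.48
ee_pos: [0.5715, 0.0091, 0.4036]
tcp_rot: [175.5, -7.2, 139.8]
wrist_force: [0.1, 0.7, -0.7]
opening: 0.0004
```

Call:
move_arm --commands '[{"claw": -1,"travel": [0,0,0],"turn": -7},{"claw": -1,"travel": [0,0,0],"turn": -7},{"claw": -1,"travel": [0,0,0],"turn": -7},{"claw": -1,"travel": [0,0,0],"turn": 0}]'

```text
time: 4.82
ee_pos: [0.5715, 0.009, 0.4037]
tcp_rot: [173.2, -5.1, 160.8]
wrist_force: [0.6, 0.6, -0.0]
opening: 0.0003
```

```bash
cat >> h.py <<'E'
def plan(tip):
    from workcell import status
    o=status.get_obs();r=R.from_euler('xyz',o['tcp_rot'],degrees=True);M=r.as_matrix()
    t=o['ee_pos']+M[:,2]*.173
    print('t',o['time'],'q',o['q'].round(1),'tip',t.round(4),'z',M[:,2].round(3),'F',o['wrist_force'].round(1))
    print('M',M.round(3).tolist()); print('cm to go',((M.T@(np.array(tip)-t))*100).round(2))
E
python3 -c "
from h import *;plan([.555,.258,.20])"
```

```text
t 4.8167 q [-0.7  9.6 14.9 98.   8.1 18.6] tip [0.5638 0.0334 0.2325] z [-0.044  0.141 -0.989] F [ 0.6  0.6 -0. ]
M [[-0.941, 0.336, -0.044], [0.327, 0.934, 0.141], [0.089, 0.118, -0.989]]
cm to go [ 7.88 20.31  6.42]
```

Call:
move_arm --commands '[{"claw": -1,"travel": [0.5,1.3,0.4],"turn": 0},{"claw": -1,"travel": [1.0,2.5,0.8],"turn": 0},{"claw": -1,"travel": [1.0,2.5,0.8],"turn": 0},{"claw": -1,"travel": [1.0,2.5,0.8],"turn": 0},{"claw": -1,"travel": [1.0,2.5,0.8],"turn": 0}]'

```text
time: 5.23
ee_pos: [0.5661, 0.1351, 0.3852]
tcp_rot: [173.3, -5.2, 160.2]
wrist_force: [-0.3, 0.1, -0.5]
opening: 0.0
```

Call:
move_arm --commands '[{"claw": -1,"travel": [1.0,2.5,0.8],"turn": 0},{"claw": -1,"travel": [1.0,2.5,0.8],"turn": 0},{"claw": -1,"travel": [1.0,2.5,0.8],"turn": 0},{"claw": -1,"travel": [0.4,1.5,0.4],"turn": 0},{"claw": -1,"travel": [0,0,0],"turn": 0}]'

```text
time: 5.65
ee_pos: [0.5638, 0.2355, 0.3703]
tcp_rot: [173.3, -5.2, 160.4]
wrist_force: [-0.5, 0.8, 0.1]
opening: -0.0001
```

```bash
python3 -c "
from h import *;plan([.555,.258,.13])
from workcell import viewer
cv2.imwrite('pics/scene3.png',viewer.camera('scene'));cv2.imwrite('pics/top3.png',viewer.camera('top'))"
```

```text
t 5.65 q [21.1 12.6 14.7 91.6  8.5 41. ] tip [0.5559 0.2598 0.1992] z [-0.046  0.141 -0.989] F [-0.5  0.8  0.1]
M [[-0.938, 0.343, -0.046], [0.334, 0.932, 0.141], [0.091, 0.117, -0.989]]
cm to go [-0.6  -1.01  6.83]
```

View pics/scene3.png

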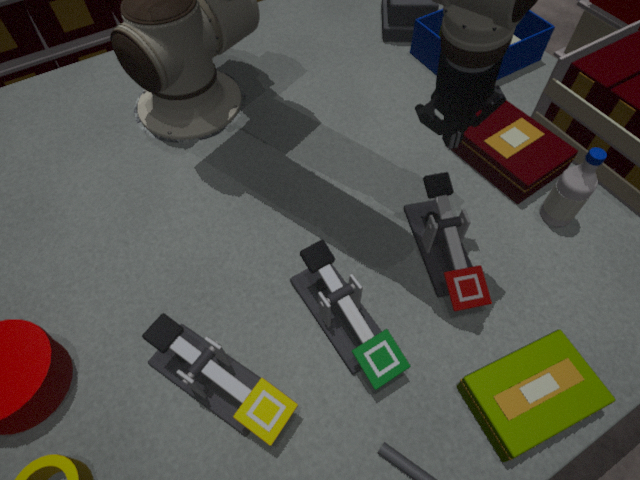

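The tip shows at about (455,145), above the tab at (438,185). I'll descend to about 2 cm above the tab.

Call:
move_arm --commands '[{"claw": -1,"travel": [-0.2,-0.3,2.0],"turn": 0},{"claw": -1,"travel": [-0.2,-0.3,2.0],"turn": 0},{"claw": -1,"travel": [-0.2,-0.4,2.0],"turn": 0},{"claw": -1,"travel": [0,0,0.8],"turn": 0},{"claw": -1,"travel": [0,0,0],"turn": 0}]'

```text
time: 6.17
ee_pos: [0.5634, 0.2293, 0.3005]
tcp_rot: [173.4, -5.3, 160.2]
wrist_force: [-0.5, -0.0, 0.3]
opening: -0.0
```

```bash
python3 -c "
from h import *;plan([.555,.258,.053])
from workcell import viewer
a=viewer.camera('scene');b=viewer.camera('top')
cv2.imwrite('pics/mix4.png',cv2.resize(cv2.hconcat([a[60:320,370:570],b[120:380,70:270]]),None,fx=2,fy=2))"
```

```text
t 6.1667 q [20.6 11.9  6.2 84.   8.5 40.7] tip [0.5553 0.2535 0.1294] z [-0.047  0.14  -0.989] F [-0.5 -0.   0.3]
M [[-0.937, 0.346, -0.047], [0.337, 0.931, 0.14], [0.092, 0.115, -0.989]]
cm to go [-0.53 -0.47  7.62]
```

View pics/mix4.png

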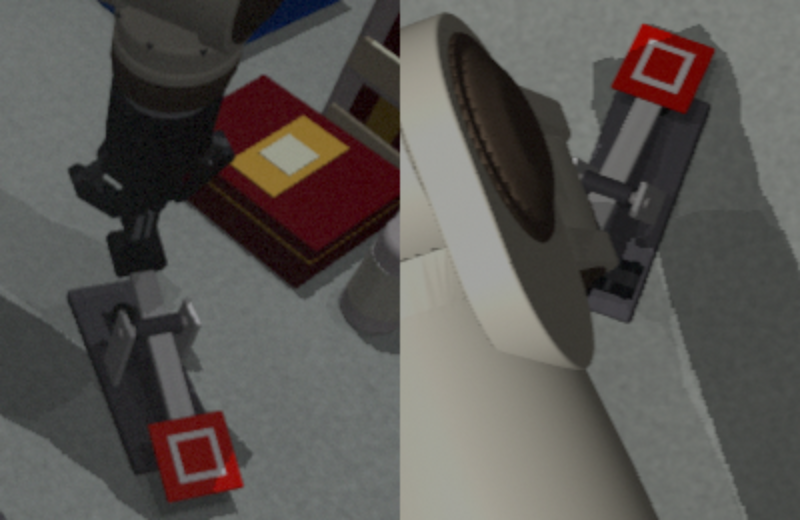

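In the scene crop the fingertips sit just above the tab at about (140,225), lined up with it. I'll press now.

Call:
move_arm --commands '[{"claw": -1,"travel": [-0.1,-0.1,1.2],"turn": 0},{"claw": -1,"travel": [-0.1,-0.1,1.2],"turn": 0},{"claw": -1,"travel": [-0.1,-0.1,1.2],"turn": 0},{"claw": -1,"travel": [-0.1,-0.1,1.2],"turn": 0},{"claw": -1,"travel": [-0.1,-0.1,1.2],"turn": 0}]'

```text
time: 6.68
ee_pos: [0.5637, 0.2325, 0.2405]
tcp_rot: [173.3, -5.2, 160.4]
wrist_force: [-0.4, -1.2, 3.0]
opening: -0.0
```

```bash
python3 -c "
from h import *;plan([.555,.258,.053])"
```

```text
t 6.6833 q [20.9 12.7  0.5 77.3  8.5 40.8] tip [0.5559 0.2568 0.0694] z [-0.045  0.141 -0.989] F [-0.4 -1.2  3. ]
M [[-0.938, 0.344, -0.045], [0.335, 0.932, 0.141], [0.09, 0.117, -0.989]]
cm to go [-0.02 -0.11  1.64]
```

The wrist force is 3 N, so the tip is on the tab and moving it. I'll go on gently until it stops.

Call:
move_arm --commands '[{"claw": -1,"travel": [-0.05,-0.05,0.5],"turn": 0},{"claw": -1,"travel": [-0.05,-0.05,0.5],"turn": 0},{"claw": -1,"travel": [0,-0.05,0.3],"turn": 0},{"claw": -1,"travel": [0,0,0],"turn": 0}]'

```text
time: 7.02
ee_pos: [0.5637, 0.2325, 0.2282]
tcp_rot: [173.3, -5.2, 160.3]
wrist_force: [0.0, -0.6, -0.0]
opening: -0.0003
```

Call:
move_arm --commands '[{"claw": -1,"travel": [0,0,0.3],"turn": 0}]'

```text
time: 7.1
ee_pos: [0.5639, 0.2329, 0.2264]
tcp_rot: [173.2, -5.1, 160.3]
wrist_force: [0.2, -0.5, 3.2]
opening: -0.0002
```

Call:
move_arm --commands '[{"claw": -1,"travel": [0,0,0.2],"turn": 0}]'

```text
time: 7.18
ee_pos: [0.5637, 0.2333, 0.2242]
tcp_rot: [173.2, -5.1, 160.4]
wrist_force: [0.0, -0.9, 5.5]
opening: -0.0001
```

Call:
move_arm --commands '[{"claw": -1,"travel": [0,0,0.1],"turn": 0}]'

```text
time: 7.27
ee_pos: [0.5637, 0.2334, 0.2238]
tcp_rot: [173.2, -5.1, 160.3]
wrist_force: [-2.9, -3.7, 13.2]
opening: 0.0
```

The force rose to 13 N with the tip at about 53 mm, so it's at the stop. I'll hold briefly, then take a picture.

Call:
move_arm --commands '[{"claw": -1,"travel": [0,0,0],"turn": 0}]'

```text
time: 7.35
ee_pos: [0.5637, 0.2334, 0.224]
tcp_rot: [173.2, -5.1, 160.3]
wrist_force: [-2.1, -1.9, 7.3]
opening: 0.0003
```

Call:
move_arm --commands '[{"claw": -1,"travel": [0,0,-0.8],"turn": 0},{"claw": -1,"travel": [0,0,-2],"turn": 0},{"claw": -1,"travel": [0,0,-3],"turn": 0},{"claw": -1,"travel": [0,0,-3],"turn": 0},{"claw": -1,"travel": [0,0,-3],"turn": 0}]'

```text
time: 7.77
ee_pos: [0.5685, 0.2165, 0.341]
tcp_rot: [173.2, -5.1, 160.4]
wrist_force: [0.8, -0.5, -0.0]
opening: 0.0002
```

Call:
move_arm --commands '[{"claw": -1,"travel": [0,0,-3],"turn": 0},{"claw": -1,"travel": [0,0,0],"turn": 0},{"claw": -1,"travel": [0,0,0],"turn": 0}]'

```text
time: 8.02
ee_pos: [0.5704, 0.2124, 0.3715]
tcp_rot: [173.1, -5.0, 160.3]
wrist_force: [-0.3, -0.0, -0.2]
opening: 0.0001
```

```bash
python3 -c "
from h import *;plan([.555,.258,.053])
from workcell import viewer
cv2.imwrite('pics/scene5.png',viewer.camera('scene'))"
```

```text
t 8.0167 q [18.9 12.3 14.4 91.7  8.5 38.9] tip [0.5634 0.237  0.2004] z [-0.04   0.142 -0.989] F [-0.3 -0.  -0.2]
M [[-0.938, 0.344, -0.04], [0.335, 0.931, 0.142], [0.087, 0.12, -0.989]]
cm to go [ 0.22 -0.09 14.91]
```

View pics/scene5.png

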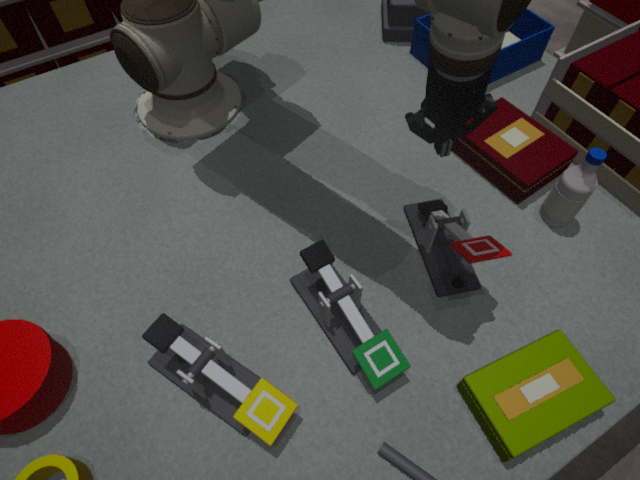

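The red flag is tipped up at about (481,248) with its tab down at (432,207), and the gripper is well clear. The green flag (381,359) and yellow flag (266,410) haven't moved. I'll check the red flag's height and how still it is.

```bash
python3 - <<'E'
from workcell import viewer
from h import *
P={n:viewer.camera_params(n) for n in("top","scene")}
def c(n,box):
    im=viewer.camera(n); x0,y0,x1,y1=box;r=im[y0:y1,x0:x1].astype(int)
    m=((r[...,2]>90)&(r[...,1]<60)).astype(np.uint8);k,l,s,cc=cv2.connectedComponentsWithStats(m)
    i=1+np.argmax(s[1:,4]);h=cv2.convexHull(np.argwhere(l==i)[:,::-1].astype(np.int32));M=cv2.moments(h)
    cv2.imwrite(f"pics/{n}6.png",im)
    return np.array([M['m10']/M['m00']+x0,M['m01']/M['m00']+y0])
for _ in range(2):
    a=c("top",(150,90,260,200));b=c("scene",(435,220,520,290));print(a,b,tri(ray(P['top'],a),ray(P['scene'],b)))
E
```

```text
[185.44219285 149.48438571] [501.17355372 253.30853994] (array([0.72047361, 0.21607561, 0.1359316 ]), np.float64(0.031416801100929356))
[185.44872549 149.46617647] [502.15193798 253.04806202] (array([0.72078808, 0.2162953 , 0.13701834]), np.float64(0.03274792740170064))
```

```bash
python3 - <<'E'
from workcell import viewer
from h import *
T,S=[viewer.camera_params(n) for n in("top","scene")]
print(tri(ray(T,(185.4,149.5)),ray(S,(481,248))))
E
python3 -c "
import cv2
cv2.imwrite('pics/c7.png',cv2.resize(cv2.hconcat([cv2.imread('pics/top6.png')[100:280,120:260],cv2.imread('pics/scene6.png')[160:340,390:530]]),None,fx=2.8,fy=2.8))"
```

```text
(array([0.70840816, 0.20403261, 0.14400061]), np.float64(0.0034783431849528547))
```

View pics/c7.png

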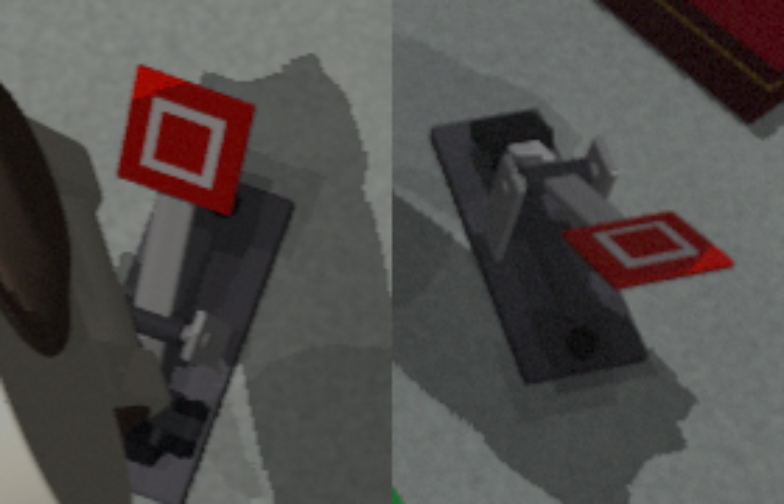

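The flag centre is at 0.144 m, up from 0.044 m. That 0.10 m rise matches a full 0.9 rad tip (2·0.115·sin 0.45 = 0.10 m). The flag's pixels were steady between two frames, so I'll hand it in.

```bash
python3 -c "
from workcell import bot
print(bot.job_done())"
```

```text
the job is handed in; nothing more can be done
None
```

I pressed the red rocker's black tab down from above with the jaws shut until it stopped, then lifted the gripper clear and handed the job in. The robot's clock read about 8 s before the last pictures.

- **Stop:** the wrist force rose from about 3 N while the tab was moving to 13 N, with the fingertips at about 53 mm.
- **Red flag:** it rose about 0.10 m (0.044 to 0.144 m), which matches a full 0.9 rad tip. It looked still between the last two picture pairs.
- **Green and yellow flags:** both look unmoved in the last scene picture.
- **Gripper:** it ended about 15 cm above the tab, with the wrist force back to about zero.

**What went wrong:**
- **Joint 6 limit:** on the way over, joint 6 ran into its 180° limit. The arm swung back to about y = 0, clear of everything, with an 8° tilt that stayed. I turned to the half-turn-equivalent pose and pressed with that tilt.
- **Mask errors:** the first tab mask in the top view was thrown off by shadow, and the first mask of the raised flag in the scene view caught only part of the flag. I redid both with centres read by eye, and the two views then agreed to 2 mm on the tab and 3.5 mm on the flag.

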